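# Stand the upturned sample cup on the bench scale

### The arm

A 7-joint arm with a two-finger parallel gripper is mounted at the origin on the work surface. World frame = base frame: x ahead of the robot, y to its left, z up, the work surface at z = 0. Lengths are in m, angles in rad, forces in N, time in s.
With the tool pointing down it reaches from about 0.35 to 0.9 m from the base axis. Payload 8.1 kg.
Tool frame: the origin (TCP) lies at the very end of the fingers, on their centre line; the grasp point (between the pads) lies 19 mm behind it (arm.tcp_to_grasp is the z of the grasp point in the tool frame, in m); z points along the fingers, y is the line along which they close (so a half turn about z gives the same grasp; the last joint's range is limited). The gripper opens to 92 mm and grips with 3 to 60 N. Pads are 19 mm wide; open, the fingers measure 130 mm over their backs; the gripper's body (75 mm by 190 mm) begins 47 mm behind the grasp point.
Start: joints at [-1.403, 0.434, 0.025, 1.573, -0.012, 1.134, -0.075], TCP at [0.167, 0.602, 0.227] pointing down, gripper open.
Joint ranges: [-2.62, 2.62], [-0.44, 2.09], [-1.27, 1.32], [0.08, 2.57], [-1.32, 4.46], [0.12, 2], [-2.74, 2.74]. Speed limits (rad/s): [2.22, 2.22, 3.01, 3.01, 3.14, 3.14, 3.14].

### API

Orientations are given as a rotation vector (axis times angle).
In Python, from cell import readout, vision, sign_off, arm gives the robot as it stands. The module is installed in compiled form; this text tells all that it offers.
- The arm moves only by the shell command python3 -m creep 'ROWS' [FORCE]. ROWS is JSON, a list of rows, each a list of 5 numbers: the shift along the tool's x, y, z in units of 4 cm (1.0 is 4 cm), then the turn about the tool's z in units of 4 degrees (1.0 is 4 degrees), then the opening, from 0 (shut) to 1 (fully open). A call has 1 to 12 rows; each row shifts and turns the commanded pose from where the row before left it, along the tool's axes as they then stand; what a row does not reach is not made up. A row lasts 1/8 s, in which the tool goes at most 62.5 mm and 10.7 degrees, less where a joint would pass 70% of its speed; a pose out of reach is approached as far as the arm can. A call with a number of a shift or a turn outside -1 to 1 is refused whole. A call with a gripper value outside its range is refused whole. The fingers move at their own pace and stop on an object; FORCE is the grip in N (left out, the last holds). Time passes only in rows, so rows that do not move let the fingers close. It gives the time, the measured TCP pose, the force, the opening and the grip force at its end, in the units of the state.
- readout.observe(): the state, without advancing time (a new reading comes with each control period).
- vision.get_image(name): name is "side" or "top"; returns a dict with "pixels" (480x640x3 uint8, blue, green, red), "z_map" (480x640 float32, m along the optical axis (not along the pixel's ray), 0 where there is no reading), "camera_matrix" (3x3 intrinsics, pixels), "position" and "rotation" of the camera in the world. Camera axes: x right, y up, looking along -z (the intrinsics and any distortion apply to the point x, -y, -z); pixel columns grow to the right and rows downward; lengths in m; the calibration is good to about 2 mm. A picture is of the moment at which its call begins.
- sign_off(): hands the job in; it is judged then, once.
The state is a dict: "clock": time; "joints": joint angles; "dq": joint speeds; "joint_efforts": joint torques, N m; "position": TCP position; "ee_rot": TCP orientation; "force": force on the tool from outside, world axes, zero at the start; "ft_torque": the same for the moment, N m; "width": opening from 0.0 (shut) to 1.0 (fully open); "gripper_force": force on a finger pad.
Only numpy, scipy, OpenCV 4.12 (cv2) and the standard library are available. Lean on these libraries where they do the work, as an engineer would, in place of code of your own. Each camera call takes 0.05 s, during which the arm holds its last target. There are 200 camera calls.

### The job

Pick up the small round-bottomed steel cup that has dried mouth-down on the rubber mat, turn it over and stand it mouth-up on the pan of the bench scale, ready to be weighed. Set it down, do not drop it from a height, and leave the tall beaker and the wide bowl where they stand.

Things in the scene. Friction and masses are not known exactly. Their poses are not given: they have to be found in the camera images.
- cup: smallest vessel on mat: steel cup, 60 mm across, 48 tall, 0.25 kg, mouth-down. Wall straight for 26 mm from the rim (grip across it), then ball-shaped to a flat 41 mm foot. Weighted base: laid on its side and let go, it rocks onto its foot, mouth-up, its middle rolling about 45 mm to the foot's side. Origin: centre of mouth, in rim plane; z from mouth to foot (up at start, down if mouth-up)
- pan (a point): centre of the top of the scale's flat square steel pan, 180 by 180 mm, 55 mm above the bench, fixed; the low white scale has its grey display panel on its -x side. x and y run along the pan's edges, z up
- beaker: tall straight steel beaker, 72 mm in diameter and 100 mm tall, mouth-down on the mat: leave it alone. Origin: centre of its mouth, on the mat; z up
- bowl: wide shallow steel bowl, 96 mm in diameter and 48 mm tall, mouth-down on the mat: leave it alone. Origin: centre of its mouth, on the mat; z up. The three vessels stand in a row roughly along y, about 140 mm apart, in any order, on a mat 4 mm thick, left or right of the scale
Not all that is in view belongs to the job. What is shaped like the cup but pink is not meant.

How it is judged:
By the outcome, as a careful person would: the job done as asked, in the order asked, and still so for the second after the job is handed in, with the robot touching nothing.
It also fails if it takes over 48 s, if anything falls off the work surface, if the arm or the gripper's body presses on something with over 40 N, if the wrist force passes 120 N, or if a joint passes its speed limit or range.

## Working session

There is one attempt and no reset: what is moved stays moved. The work goes in short steps, Python scripts to look and compute and a shell command to move; the robot and the scene stay as the last step left them, time stands still between calls to the robot, and variables do not carry over. Pictures are saved under pics/ and viewed, at most 10 in all, crops included, and the job is handed in when it is done.

```bash
mkdir -p pics; cat > h.py <<'E'
import numpy as np, cv2
from cell import readout, vision, sign_off, arm
def world(im,u,v,z=None):
    K=np.array(im["camera_matrix"]);R=np.array(im["rotation"]);p=np.array(im["position"])
    if R.shape!=(3,3): R=cv2.Rodrigues(R.astype(float))[0]
    r=np.linalg.inv(K)@[u,v,1]; d=R@(r*[1,-1,-1])
    if z is None: return p+d*im["z_map"][int(v),int(u)]
    return p+d*(z-p[2])/d[2]
E
python3 - <<'E'
from h import *
s=readout.observe();print(s,arm.tcp_to_grasp)
for n in("top","side"):
    im=vision.get_image(n);cv2.imwrite(f"pics/{n}1.png",im["pixels"]);print(n,im["position"],im.keys());np.save(n+"1.npy",im,allow_pickle=True)
E
```

```text
{'clock': 0.0, 'joints': array([-1.40262124,  0.43523551,  0.02497463,  1.57411917, -0.0115873 ,
        1.13400158, -0.07507047]), 'dq': array([-0.00064571, -0.00113186,  0.00210839, -0.00125041, -0.00044082,
        0.00025319,  0.0012217 ]), 'joint_efforts': array([ 6.05559326e-04, -6.67840648e+01,  9.85693149e-01, -3.14449883e+01,
       -6.04372169e-02,  4.32647823e-02,  1.78240052e-04]), 'position': array([0.16709477, 0.60170299, 0.22592868]), 'ee_rot': array([-4.24083095e-01, -3.11277596e+00,  2.54103846e-03]), 'force': array([ 0.02963897, -0.10934006, -0.91097104]), 'ft_torque': array([-0.00440473, -0.03601598,  0.00022588]), 'gripper_force': 0.0, 'width': 1.001872506769816} -0.0188
top [0.27005721 0.02917082 1.1933849 ] dict_keys(['pixels', 'z_map', 'camera_matrix', 'position', 'rotation'])
side [ 0.07118351 -0.72276166  0.74376367] dict_keys(['pixels', 'z_map', 'camera_matrix', 'position', 'rotation'])
```

View pics/top1.png

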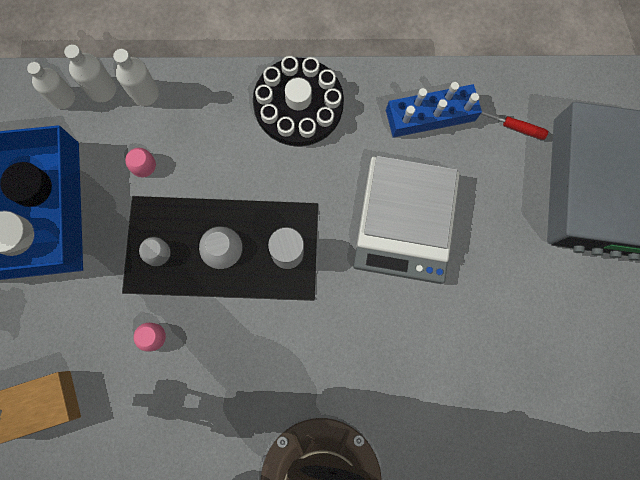

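View pics/side1.png

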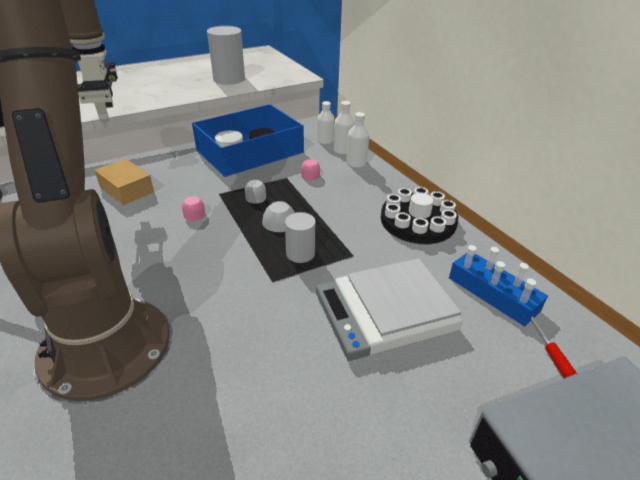

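Top view: the row on the mat holds a steel cup at (154,251), the bowl at (220,247) and the beaker at (286,248). Pink look-alikes stand at (140,162) and (149,336). The scale pan is at about (410,200). The steel one at (154,251), smallest and on the mat, fits the description; I'll confirm it in a crop.

```bash
python3 - <<'E'
from h import *
im=np.load("top1.npy",allow_pickle=True).item()
P=im["pixels"]
a=cv2.resize(P[200:300,110:210],(400,400),interpolation=cv2.INTER_CUBIC)
b=cv2.resize(P[145:295,340:490],(400,400),interpolation=cv2.INTER_CUBIC)
cv2.imwrite("pics/crop1.png",np.hstack([a,b]))
U,V=np.meshgrid(np.arange(640),np.arange(480))
K=np.array(im["camera_matrix"]);R=np.array(im["rotation"])
if R.shape!=(3,3): R=cv2.Rodrigues(R)[0]
r=np.stack([(U-K[0,2])/K[0,0],-(V-K[1,2])/K[1,1],-np.ones(U.shape)],-1)*im["z_map"][...,None]
W=r@R.T+np.array(im["position"])
for n,(u0,u1,v0,v1) in dict(cup=(130,180,228,275),bowl=(190,250,220,275),beaker=(260,310,222,275)).items():
    w=W[v0:v1,u0:u1].reshape(-1,3); top=w[:,2].max()
    for lo in (.012,top-.006):
        q=w[w[:,2]>lo]; print(n,lo.round(4),len(q),"min",q.min(0).round(3),"max",q.max(0).round(3),"mid",((q.min(0)+q.max(0))/2).round(4), "mean",q.mean(0).round(4))
w=W[140:300,340:480]; m=((abs(w[...,2]-.055)<.006)).astype(np.uint8)
q=w[m>0][:,:2].astype(np.float32); print("pan",len(q),cv2.minAreaRect(q),w[m>0][:,2].mean())
print([ (v,world(im,*v).round(4)) for v in [(410,200),(300,420),(137,290),(405,262)]])
for c in [(374,158),(459,170),(449,248),(364,239)]: print(world(im,*c,.055).round(4))
E
```

```text
Traceback (most recent call last):
AttributeError: 'float' object has no attribute 'round'
```

View pics/crop1.png

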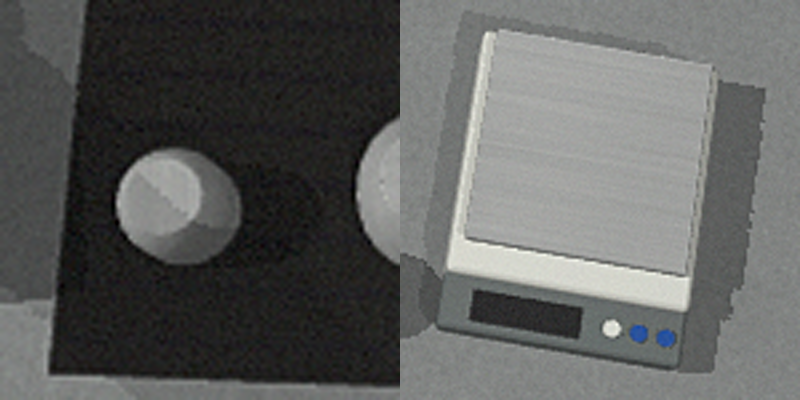

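The crop confirms a grey steel cup with a flat foot up at about (154,251). The pan corners are (374,156), (458,170), (447,248) and (365,235), with the display on the robot's side.

```bash
python3 - <<'E'
from h import *
im=np.load("top1.npy",allow_pickle=True).item()
U,V=np.meshgrid(np.arange(640),np.arange(480))
K=np.array(im["camera_matrix"]);R=np.array(im["rotation"])
if R.shape!=(3,3): R=cv2.Rodrigues(R)[0]
r=np.stack([(U-K[0,2])/K[0,0],-(V-K[1,2])/K[1,1],-np.ones(U.shape)],-1)*im["z_map"][...,None]
W=r@R.T+np.array(im["position"])
for n,(u0,u1,v0,v1) in dict(cup=(130,180,228,275),bowl=(190,250,220,275),beaker=(260,310,222,275)).items():
    w=W[v0:v1,u0:u1].reshape(-1,3); top=w[:,2].max()
    for lo in (.012,top-.006):
        q=w[w[:,2]>lo]; print(n,round(float(lo),4),len(q),"min",q.min(0).round(3),"max",q.max(0).round(3),"mid",((q.min(0)+q.max(0))/2).round(4), "mean",q.mean(0).round(4))
w=W[140:300,340:480]; m=((abs(w[...,2]-.055)<.004)).astype(np.uint8)
q=w[m>0][:,:2].astype(np.float32); print("pan",len(q),cv2.minAreaRect(q),w[m>0][:,2].mean())
for v in [(410,200),(200,380),(137,290),(402,262),(369,190),(455,258)]: print(v,world(im,*v).round(4))
for c in [(374,156.3),(458,170),(447.3,247.8),(364.8,235)]: print(world(im,*c,.055).round(4))
s=readout.observe();print(cv2.Rodrigues(s["ee_rot"])[0].round(3))
E
```

```text
cup 0.012 688 min [0.27  0.029 0.012] max [0.508 0.383 1.193] mid [0.3892 0.2061 0.6028] mean [0.472  0.3445 0.0652]
cup 1.1874 12 min [0.27  0.029 1.193] max [0.27  0.029 1.193] mid [0.2701 0.0292 1.1934] mean [0.2701 0.0292 1.1934]
bowl 0.012 1380 min [0.27  0.029 0.012] max [0.532 0.259 1.193] mid [0.4009 0.1442 0.6027] mean [0.481  0.2084 0.0553]
bowl 1.1874 17 min [0.27  0.029 1.193] max [0.27  0.029 1.193] mid [0.2701 0.0292 1.1934] mean [0.2701 0.0292 1.1934]
beaker 0.012 1156 min [0.27  0.029 0.012] max [0.511 0.103 1.193] mid [0.3903 0.066  0.6027] mean [0.4688 0.0661 0.1041]
beaker 1.1874 9 min [0.27  0.029 1.193] max [0.27  0.029 1.193] mid [0.2701 0.0292 1.1934] mean [0.2701 0.0292 1.1934]
pan 6035 ((0.5783103108406067, -0.20386669039726257), (0.18027043342590332, 0.18114082515239716), 79.38508605957031) 0.054561372432969914
(410, 200) [ 0.5799 -0.2017  0.0539]
(200, 380) [0.2044 0.2529 0.0028]
(137, 290) [0.3968 0.3938 0.0058]
(402, 262) [ 0.4468 -0.1814  0.0359]
(369, 190) [ 0.6082 -0.1154  0.0374]
(455, 258) [ 0.4603 -0.3077 -0.0029]
[ 0.6799 -0.1268  0.055 ]
[ 0.6466 -0.3105  0.055 ]
[ 0.4734 -0.2763  0.055 ]
[ 0.5032 -0.1008  0.055 ]
[[-0.964  0.268 -0.   ]
 [ 0.268  0.964 -0.001]
 [-0.    -0.001 -1.   ]]
```

```bash
python3 - <<'E'
from h import *
im=np.load("top1.npy",allow_pickle=True).item()
for n,(u0,u1,v0,v1) in dict(cup=(130,180,228,275),bowl=(190,250,220,275),beaker=(260,310,222,275)).items():
    w=np.array([world(im,u,v) for u in range(u0,u1) for v in range(v0,v1) if im["z_map"][v,u]>0])
    t=np.percentile(w[:,2],99)
    for q in (w[w[:,2]>.014], w[w[:,2]>t-.007]):
        print(n,round(t,3),len(q),"size",np.ptp(q,axis=0).round(3),"mid",((q.min(0)+q.max(0))/2).round(4),"mean",q.mean(0).round(4))
# foot disk from picture: crop px (163,192) -> full
print(world(im,110+160/4,200+191/4,.052))
im=np.load("side1.npy",allow_pickle=True).item()
w=np.array([world(im,u,v) for u in range(238,275) for v in range(172,210) if im["z_map"][v,u]>0])
q=w[w[:,2]>.014];print("side",np.ptp(q,axis=0),q.min(0),q.max(0))
E
```

```text
cup 0.055 667 size [0.06  0.058 0.043] mid [0.4785 0.3541 0.0358] mean [0.4757 0.3503 0.0456]
cup 0.055 376 size [0.049 0.048 0.01 ] mid [0.4783 0.3548 0.0526] mean [0.4785 0.3548 0.0517]
bowl 0.055 1346 size [0.088 0.09  0.044] mid [0.4877 0.2145 0.0358] mean [0.4838 0.2108 0.0415]
bowl 0.055 559 size [0.061 0.064 0.01 ] mid [0.4866 0.2152 0.0527] mean [0.489  0.2145 0.0515]
beaker 0.107 1139 size [0.071 0.071 0.097] mid [0.475  0.0672 0.063 ] mean [0.4705 0.0664 0.0962]
beaker 0.107 898 size [0.071 0.071 0.011] mid [0.4751 0.0672 0.106 ] mean [0.4751 0.0673 0.1039]
[0.48136243 0.35637243 0.052     ]
side [0.0578923  0.16543648 0.04170535] [0.44846712 0.20995472 0.01429734] [0.50635942 0.3753912  0.05600268]
```

```bash
python3 -m creep '[[-0.76,-0.32,0,0,1],[-0.76,-0.32,0,0,1],[-0.76,-0.32,0,0,1],[-0.76,-0.32,0,0,1],[-0.76,-0.32,0,0,1],[-0.76,-0.32,0,0,1],[-0.76,-0.32,0,0,1],[-0.76,-0.32,0,0,1],[-0.76,-0.32,0,0,1],[-0.76,-0.32,0,0,1],[-0.76,-0.32,0,0,1],[-0.76,-0.32,0,0,1]]'
python3 -m creep '[[0,0,0,1,1],[0,0,0,1,1],[0,0,0,1,1],[0,0,0,1,1],[0,0,0,1,1],[0,0,0,1,1],[0,0,0,1,1],[0,0,0,1,1],[0,0,0,1,1],[0,0,0,1,1],[0,0,0,1,1],[0,0,0,1,1]]'
python3 -m creep '[[0,0,0.2,1,1],[0,0,0.2,1,1],[0,0,0.2,1,1],[0,0,0.2,1,1],[0,0,0.2,1,1],[0,0,0.2,1,1],[0,0,0.2,1,1],[0,0,0.2,1,1],[0,0,0.2,1,1],[0,0,0,0,1]]'
cat >> h.py <<'E'
def to(x,y,z,yaw):
    "remaining shift (tool axes, units of 4 cm) and turn (units of 4 deg); yaw = world angle of tool y, deg"
    s=readout.observe();R=cv2.Rodrigues(s["ee_rot"])[0]
    a=np.degrees(np.arctan2(R[1,1],R[0,1]));t=-(((yaw-a)+90)%180-90)/4
    print("at",s["clock"],s["position"].round(4),"yaw",a.round(2),"shift",(R.T@(np.array([x,y,z])-s["position"])/.04).round(3),"turn",round(t,2),"F",np.round(s["force"],1),"grip",s["gripper_force"],"w",s["width"],"z",R[:,2].round(3))
E
python3 -c "
from h import *
to(.479,.355,.09,-10);print(readout.observe()['joints'].round(2))"
```

```text
clock: 1.6
position: [0.4782, 0.3557, 0.2264]
ee_rot: [-0.424, -3.112, 0.001]
force: [-0.0, 1.0, 0.5]
width: 1.002
gripper_force: 0.0
clock: 3.1
position: [0.4773, 0.3565, 0.2263]
ee_rot: [-1.657, -2.669, 0.001]
force: [0.3, 0.4, 0.4]
width: 1.001
gripper_force: 0.0
clock: 4.35
position: [0.477, 0.3563, 0.1539]
ee_rot: [2.397, 2.03, -0.003]
force: [0.5, -0.5, 0.2]
width: 0.999
gripper_force: 0.0
at 4.35 [0.477  0.3563 0.1539] yaw -9.49 shift [-0.021  0.057  1.597] turn 0.13 F [ 0.5 -0.5  0.2] grip 0.0 w 0.9989706147165727 z [-0.001 -0.001 -1.   ]
[-1.05  0.48  0.45  1.76 -0.25  0.96 -0.66]
```

```bash
python3 -m creep '[[-0.02,0.05,0.4,0.1,1],[0,0,0.5,0,1],[0,0,0.5,0,1],[0,0,0.5,0,1],[0,0,0.5,0,1],[0,0,0.5,0,1],[0,0,0.4,0,1],[0,0,0.2,0,1],[0,0,0.1,0,1],[0,0,0.07,0,1],[0,0,0,0,1]]'
python3 -m creep '[[0,0,0,0,0],[0,0,0,0,0],[0,0,0,0,0],[0,0,0,0,0],[0,0,0,0,0],[0,0,0,0,0]]' 15
python3 -c "
from h import *
to(.479,.355,.09,-10)"
```

```text
clock: 5.72
position: [0.4796, 0.3557, 0.0082]
ee_rot: [-2.405, -2.021, -0.001]
force: [-0.1, 0.0, -0.6]
width: 1.001
gripper_force: 0.0
clock: 6.48
position: [0.4795, 0.3555, 0.008]
ee_rot: [-2.405, -2.021, -0.0]
force: [-0.2, 0.7, 1.7]
width: 0.642
gripper_force: 15.0
at 6.475 [0.4795 0.3555 0.008 ] yaw -9.92 shift [-0.015 -0.009 -2.049] turn 0.02 F [-0.2  0.7  1.7] grip 15.000252686440945 w 0.6418038317463444 z [ 0.  0. -1.]
```

```bash
python3 -m creep '[[0,0,-0.4,0,0],[0,0,-0.8,0,0],[0,0,-0.8,0,0],[0,0,-0.8,0,0],[0,0,-0.8,0,0],[0,0,-0.5,0,0]]'
python3 -m creep '[[-0.5,0.2,0,0,0],[-0.9,0.4,0,0,0],[-0.95,0.45,0,0,0],[-0.95,0.45,0,0,0],[-0.95,0.45,0,0,0],[-0.95,0.45,0,0,0],[-0.95,0.45,0,0,0],[-0.95,0.45,0,0,0],[-0.95,0.45,0,0,0],[-0.9,0.4,0,0,0],[-0.6,0.3,0,0,0],[-0.4,0.2,0,0,0]]'
python3 -m creep '[[-0.5,0.2,0,0,0],[0,0,0,0,0],[0,0,0,0,0]]'
python3 - <<'E'
from h import *
to(.598,-.090,.09,-10)
T=vision.get_image("top")["pixels"];S=vision.get_image("side")["pixels"]
cv2.imwrite("pics/held.png",np.hstack([cv2.resize(T[140:290,320:470],(400,400)),cv2.resize(S[170:370,260:460],(400,400))]))
E
```

```text
clock: 7.22
position: [0.4799, 0.3555, 0.1745]
ee_rot: [-2.406, -2.021, -0.003]
force: [-0.1, 0.3, -2.2]
width: 0.642
gripper_force: 15.0
clock: 8.72
position: [0.5931, -0.0715, 0.1714]
ee_rot: [-2.408, -2.017, 0.002]
force: [-0.5, 0.1, -2.1]
width: 0.641
gripper_force: 15.0
clock: 9.1
position: [0.5981, -0.0888, 0.1716]
ee_rot: [-2.404, -2.021, 0.0]
force: [0.4, 0.4, -2.4]
width: 0.643
gripper_force: 15.0
at 9.1 [ 0.5981 -0.0888  0.1716] yaw -9.88 shift [-0.032  0.006  2.039] turn 0.03 F [ 0.4  0.4 -2.4] grip 14.999840729869902 w 0.6434564994054272 z [-0.001  0.001 -1.   ]
```

View pics/held.png

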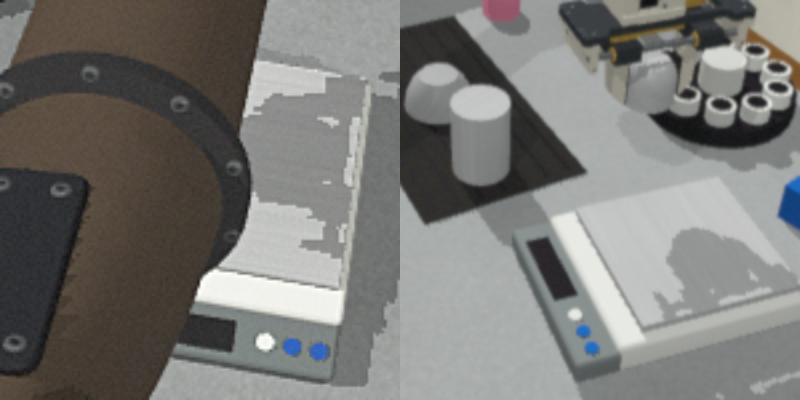

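```bash
python3 -m creep '[[-0.03,0,0.5,0,0],[0,0,0.7,0,0],[0,0,0.7,0,0],[0,0,0.5,0,0],[0,0,0.26,0,0],[0,0,0,0,0]]' 9
python3 -m creep '[[0,0,0.1,0,0],[0,0,0.1,0,0],[0,0,0.1,0,0]]'
python3 -m creep '[[0,0,0.1,0,0],[0,0,0.1,0,0]]'
python3 - <<'E'
from h import *
to(.598,-.090,.09,-10)
S=vision.get_image("side")["pixels"]
cv2.imwrite("pics/p1.png",cv2.resize(S[150:300,330:480],(600,600)))
E
```

```text
clock: 9.95
position: [0.5981, -0.0903, 0.0652]
ee_rot: [-2.404, -2.021, 0.001]
force: [-1.2, 0.6, -1.8]
width: 0.645
gripper_force: 9.0
clock: 10.32
position: [0.599, -0.09, 0.054]
ee_rot: [2.405, 2.022, 0.003]
force: [-0.2, 3.8, 2.9]
width: 0.636
gripper_force: 9.0
clock: 10.58
position: [0.5992, -0.0895, 0.0456]
ee_rot: [-2.404, -2.022, -0.003]
force: [1.4, 7.0, 2.9]
width: 0.641
gripper_force: 9.0
at 10.575 [ 0.5992 -0.0895  0.0456] yaw -9.86 shift [-0.015 -0.025 -1.109] turn 0.04 F [1.4 7.  2.9] grip 9.003405055264011 w 0.6411564044995545 z [ 0.001  0.001 -1.   ]
```

View pics/p1.png

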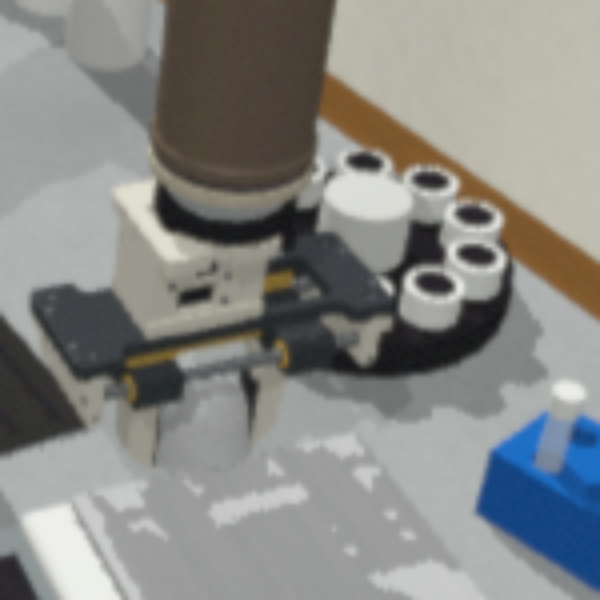

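```bash
python3 -m creep '[[0,0,0.1,0,0],[0,0,0.1,0,0]]'; python3 -m creep '[[0,0,0.08,0,0],[0,0,0,0,0]]'
python3 - <<'E'
from h import *
to(.598,-.090,.09,-10)
E
```

```text
clock: 10.88
position: [0.5991, -0.089, 0.0374]
ee_rot: [-2.403, -2.022, -0.003]
force: [0.8, 6.1, 0.3]
width: 0.641
gripper_force: 9.0
clock: 11.12
position: [0.5988, -0.0892, 0.0339]
ee_rot: [-2.403, -2.022, -0.002]
force: [2.4, 6.6, 0.5]
width: 0.642
gripper_force: 9.0
at 11.125 [ 0.5988 -0.0892  0.0339] yaw -9.83 shift [-0.021 -0.017 -1.403] turn 0.04 F [2.4 6.6 0.5] grip 9.002798419387545 w 0.6418975386042709 z [ 0.     0.001 -1.   ]
```

```bash
python3 -m creep '[[0.25,0,0,0,0],[0,0,-0.5,0,0],[0,0,-0.8,0,0],[0,0,-0.8,0,0],[0,0,-0.5,0,0],[0,0,0,0,0],[0,0,0,0,0]]'
python3 - <<'E'
from h import *
to(.598,-.090,.09,-10)
S=vision.get_image("side")["pixels"]
cv2.imwrite("pics/p2.png",cv2.resize(S[130:250,340:460],(600,600),interpolation=cv2.INTER_CUBIC))
E
```

```text
clock: 12.0
position: [0.5994, -0.0808, 0.1372]
ee_rot: [-2.404, -2.021, 0.002]
force: [-0.9, 0.5, -2.4]
width: 0.639
gripper_force: 9.0
at 12.0 [ 0.5994 -0.0808  0.1372] yaw -9.92 shift [-0.233  0.008  1.179] turn 0.02 F [-0.9  0.5 -2.4] grip 8.996978797658812 w 0.6386299333074967 z [-0.002 -0.    -1.   ]
```

View pics/p2.png

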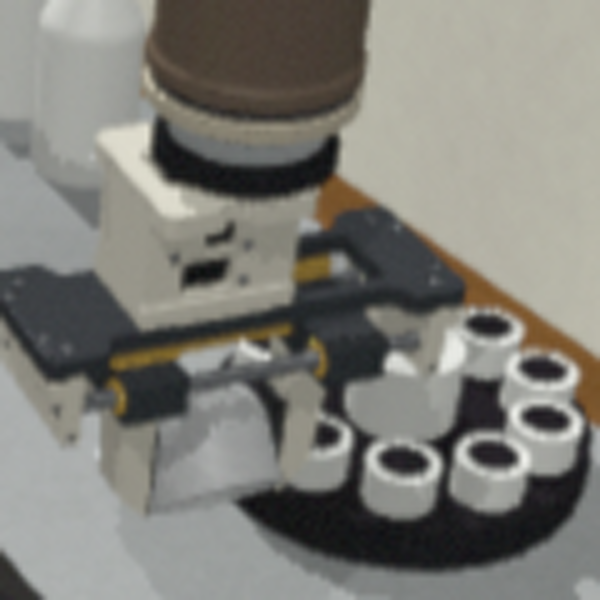

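The view shows the gripped cup at about (215,440) in the crop, but not clearly how far it has turned. I'll use depth for that.

```bash
python3 - <<'E'
from h import *
im=vision.get_image("side"); s=readout.observe();R=cv2.Rodrigues(s["ee_rot"])[0]
g=s["position"]+R@[0,0,arm.tcp_to_grasp]
pts=[]
for v in range(195,235):
  for u in range(360,405):
    if im["z_map"][v,u]>0:
      q=R.T@(world(im,u,v)-g)
      if abs(q[1])<.022 and np.linalg.norm(q)<.06: pts.append(np.r_[q*1000,u,v])
pts=np.array(pts)
# mid slice: tool x (away from pan), height above axis
m=abs(pts[:,1])<4
for p in pts[m][np.argsort(pts[m][:,4])]: print((int(p[3]),int(p[4])),"out %.0f lat %.0f up %.0f"%(p[0],p[1],-p[2]))
E
```

```text
(381, 208) out -1 lat -3 up 35
(382, 208) out -1 lat -0 up 34
(383, 208) out -3 lat 1 up 35
(382, 209) out -3 lat -1 up 33
(384, 209) out -4 lat 3 up 33
(382, 210) out -7 lat -3 up 33
(383, 210) out -6 lat 0 up 32
(384, 210) out -6 lat 3 up 31
(382, 211) out -8 lat -3 up 32
(383, 211) out -10 lat -2 up 32
(384, 211) out -8 lat 1 up 31
(385, 211) out -9 lat 4 up 30
(383, 212) out -11 lat -2 up 31
(384, 212) out -9 lat 2 up 28
(385, 212) out -10 lat 3 up 29
(383, 213) out -14 lat -4 up 31
(384, 213) out -12 lat 0 up 28
(385, 213) out -12 lat 2 up 28
(386, 213) out -15 lat 3 up 29
(384, 214) out -14 lat -1 up 27
(385, 214) out -15 lat 1 up 27
(384, 215) out -18 lat -3 up 27
(385, 215) out -18 lat -0 up 27
(386, 215) out -17 lat 3 up 25
(383, 216) out -16 lat -4 up 24
(384, 216) out -17 lat -2 up 24
(385, 216) out -19 lat -1 up 25
(386, 216) out -19 lat 2 up 25
(384, 217) out -19 lat -3 up 23
(385, 217) out -21 lat -2 up 24
(386, 217) out -19 lat 2 up 22
(384, 218) out -20 lat -3 up 21
(385, 218) out -21 lat -1 up 21
(386, 218) out -18 lat 3 up 19
(387, 218) out -21 lat 3 up 21
(385, 219
[... 383 characters left out ...]
ut -29 lat 1 up 13
(388, 223) out -30 lat 2 up 14
(386, 224) out -31 lat -3 up 13
(387, 224) out -33 lat -2 up 14
(388, 224) out -32 lat 2 up 13
(389, 224) out -32 lat 4 up 12
(386, 225) out -31 lat -3 up 10
(387, 225) out -33 lat -1 up 11
(388, 225) out -32 lat 2 up 10
(389, 225) out -35 lat 3 up 11
(386, 226) out -33 lat -3 up 9
(387, 226) out -35 lat -2 up 10
(388, 226) out -36 lat 0 up 10
(389, 226) out -35 lat 3 up 9
(379, 229) out 5 lat 2 up -27
(376, 230) out 9 lat -3 up -32
(377, 230) out 6 lat -2 up -29
(378, 230) out 6 lat 0 up -30
(379, 230) out 1 lat 0 up -27
(376, 231) out 6 lat -4 up -32
(377, 231) out 3 lat -3 up -30
(378, 231) out 4 lat -0 up -32
(379, 231) out 6 lat 4 up -34
```

```bash
python3 -m creep '[[0.1,0,0.4,0,0],[0,0,0.7,0,0],[0,0,0.7,0,0],[0,0,0.5,0,0],[0,0,0.3,0,0],[0,0,0.17,0,0],[0,0,0,0,0]]'
python3 -m creep '[[-0.1,0,0,0,0],[-0.1,0,0,0,0],[-0.07,0,0,0,0]]'
python3 -m creep '[[-0.07,0,0,0,0],[0,0,0,0,0]]'
python3 - <<'E'
from h import *
to(.598,-.090,.09,-10)
E
```

```text
clock: 12.98
position: [0.6007, -0.0771, 0.0272]
ee_rot: [-2.405, -2.021, 0.0]
force: [-0.4, 0.0, -1.8]
width: 0.639
gripper_force: 9.0
clock: 13.35
position: [0.5996, -0.0864, 0.0281]
ee_rot: [-2.404, -2.022, -0.004]
force: [1.0, 7.5, -1.1]
width: 0.637
gripper_force: 9.0
clock: 13.6
position: [0.5994, -0.088, 0.0281]
ee_rot: [-2.402, -2.022, -0.005]
force: [2.0, 8.6, 0.2]
width: 0.641
gripper_force: 9.0
at 13.6 [ 0.5994 -0.088   0.0281] yaw -9.82 shift [-0.05  -0.024 -1.548] turn 0.04 F [2.  8.6 0.2] grip 9.01584001723677 w 0.6407947666575106 z [ 0.001  0.003 -1.   ]
```

```bash
python3 -m creep '[[-0.07,0,0,0,0],[-0.05,0,0,0,0]]'
python3 -m creep '[[0.3,0,0,0,0],[0.1,0,-0.5,0,0],[0,0,-0.8,0,0],[0,0,-0.8,0,0],[0,0,-0.6,0,0],[0,0,0,0,0],[0,0,0,0,0]]'
python3 - <<'E'
from h import *
c=np.array([.578,-.204]);q=np.array([.174,.985])
to(*(c-.02*q),.09,-10)
im=vision.get_image("side"); s=readout.observe();R=cv2.Rodrigues(s["ee_rot"])[0]
g=s["position"]+R@[0,0,arm.tcp_to_grasp]
P=[]
for v in range(180,245):
  for u in range(350,415):
    if im["z_map"][v,u]>0:
      p=R.T@(world(im,u,v)-g)*1000
      if abs(p[1])<3 and np.linalg.norm(p)<60: P.append((v,*p))
P=np.array(P)
for v in np.unique(P[:,0])[::2]: print(int(v),P[P[:,0]==v][:,[1,3]].mean(0).round(0)*[1,-1])
E
```

```text
clock: 13.85
position: [0.5988, -0.091, 0.028]
ee_rot: [-2.4, -2.023, -0.007]
force: [1.5, 12.9, -1.4]
width: 0.639
gripper_force: 9.0
clock: 14.72
position: [0.5998, -0.0793, 0.1347]
ee_rot: [-2.405, -2.021, 0.001]
force: [0.0, 1.2, -2.3]
width: 0.641
gripper_force: 9.0
at 14.725 [ 0.5998 -0.0793  0.1347] yaw -9.92 shift [-3.664e+00  2.000e-03  1.118e+00] turn 0.02 F [ 0.   1.2 -2.3] grip 9.00064768786251 w 0.6411376065838785 z [-0.001  0.    -1.   ]
209 [-3. 34.]
211 [-6. 31.]
213 [-10.  29.]
215 [-15.  27.]
217 [-17.  23.]
219 [-22.  21.]
221 [-27.  19.]
223 [-29.  15.]
228 [ 11. -27.]
230 [  7. -30.]
232 [  4. -33.]
```

```bash
python3 -m creep '[[-0.4,0,0,0,0],[-0.8,0,0,0,0],[-0.9,0,0,0,0],[-0.9,0,0,0,0],[-0.8,0,0,0,0],[-0.5,0,0.2,0,0],[-0.24,0,0.4,0,0],[0,0,0.4,0,0],[0,0,0.25,0,0],[0,0,0.15,0,0],[0,0,0,0,0]]'
python3 -m creep '[[0.1,0,0.05,0,0],[0.1,0,0.05,0,0],[0.1,0,0.05,0,0]]'
python3 -m creep '[[0.1,0,0.05,0,0],[0.1,0,0.04,0,0]]'
python3 -c "
from h import *
c=np.array([.578,-.204]);q=np.array([.174,.985])
to(*(c-.03*q),.066,-10)"
```

```text
clock: 16.15
position: [0.5691, -0.2575, 0.0791]
ee_rot: [-2.404, -2.022, 0.0]
force: [-0.8, -0.0, -1.4]
width: 0.638
gripper_force: 9.0
clock: 16.52
position: [0.5714, -0.246, 0.0736]
ee_rot: [2.405, 2.021, 0.001]
force: [0.2, 0.8, -2.8]
width: 0.637
gripper_force: 9.0
clock: 16.77
position: [0.5726, -0.239, 0.0703]
ee_rot: [2.405, 2.02, -0.0]
force: [-2.9, -1.9, 7.7]
width: 0.639
gripper_force: 9.0
at 16.775 [ 0.5726 -0.239   0.0703] yaw -9.94 shift [ 0.135 -0.018  0.108] turn 0.02 F [-2.9 -1.9  7.7] grip 9.041279134398792 w 0.6385312396199978 z [ 0.    -0.001 -1.   ]
```

Contact made; keep pressing and dragging outward.

```bash
python3 -m creep '[[0.1,0,0.04,0,0],[0.1,0,0.04,0,0]]'
python3 -m creep '[[0.08,0,0.03,0,0],[0,0,0,0,0]]'
python3 - <<'E'
from h import *
c=np.array([.578,-.204]);q=np.array([.174,.985])
to(*(c-.03*q),.066,-10)
S=vision.get_image("side")["pixels"]
cv2.imwrite("pics/p3.png",cv2.resize(S[190:310,330:450],(600,600),interpolation=cv2.INTER_CUBIC))
E
```

```text
clock: 17.02
position: [0.5743, -0.2308, 0.0677]
ee_rot: [2.405, 2.02, 0.001]
force: [-2.2, 1.1, 8.4]
width: 0.641
gripper_force: 9.0
clock: 17.27
position: [0.5751, -0.2268, 0.0661]
ee_rot: [2.404, 2.022, 0.002]
force: [-0.5, 2.4, 5.2]
width: 0.635
gripper_force: 9.0
at 17.275 [ 0.5751 -0.2268  0.0661] yaw -9.88 shift [-0.176 -0.028  0.002] turn 0.03 F [-0.5  2.4  5.2] grip 9.000150219071656 w 0.6349281995144669 z [ 0.001  0.001 -1.   ]
```

View pics/p3.png

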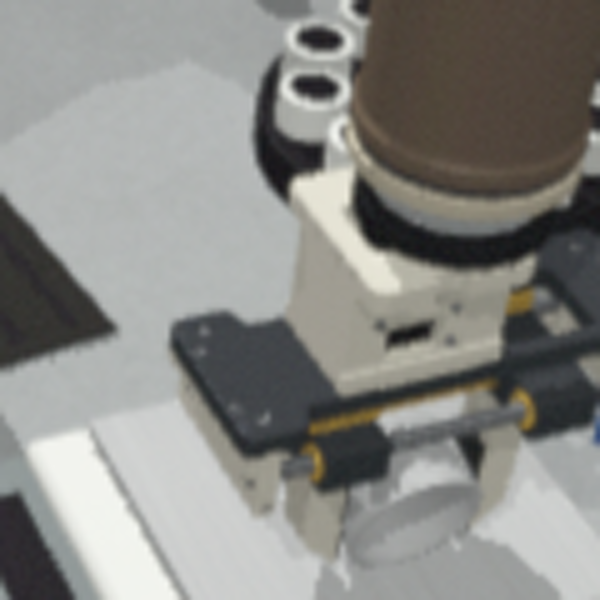

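The crop shows the mouth ellipse at about (410,525), facing the camera side and just above the pan. The cup is lying on its wall, so I'll release it.

```bash
python3 -m creep '[[0,0,0,0,0.8],[0,0,0,0,1],[0,0,0,0,1],[0,0,0,0,1],[0,0,0,0,1],[0,0,0,0,1],[0,0,0,0,1],[0,0,0,0,1],[0,0,0,0,1],[0,0,0,0,1],[0,0,0,0,1],[0,0,0,0,1]]'
python3 - <<'E'
from h import *
im=vision.get_image("side");S=im["pixels"]
cv2.imwrite("pics/p4.png",cv2.resize(S[190:310,330:450],(600,600),interpolation=cv2.INTER_CUBIC))
E
```

```text
clock: 18.82
position: [0.5744, -0.2276, 0.0655]
ee_rot: [-2.405, -2.021, -0.0]
force: [0.2, 0.0, 0.6]
width: 1.0
gripper_force: 0.0
```

View pics/p4.png

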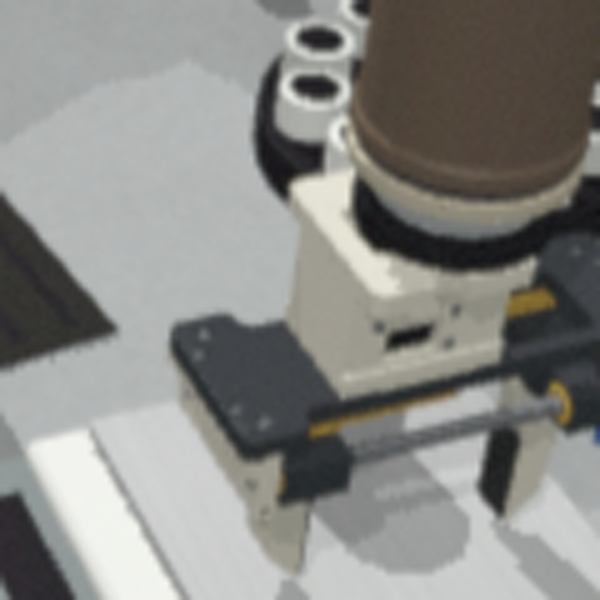

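The cup has rolled away behind the fingers, which now touch nothing. I'll rise straight up, back off and check.

```bash
python3 -m creep '[[0,0,-0.4,0,1],[0,0,-0.8,0,1],[0,0,-0.9,0,1],[0,0,-0.9,0,1],[0,0,-0.9,0,1],[0,0,-0.6,0,1],[-0.8,-0.8,0,0,1],[-0.8,-0.8,0,0,1],[-0.8,-0.8,0,0,1],[-0.8,-0.8,0,0,1],[-0.5,-0.5,0,0,1],[0,0,0,0,1]]'
python3 - <<'E'
from h import *
im=vision.get_image("top");S=vision.get_image("side")["pixels"]
cv2.imwrite("pics/end.png",np.hstack([cv2.resize(im["pixels"][140:290,320:470],(400,400)),cv2.resize(S[170:370,260:460],(400,400))]))
np.save("end.npy",im,allow_pickle=True)
E
```

```text
clock: 20.38
position: [0.4009, -0.3498, 0.2469]
ee_rot: [2.409, 2.014, 0.001]
force: [0.2, 0.1, -0.6]
width: 0.999
gripper_force: 0.0
```

View pics/end.png

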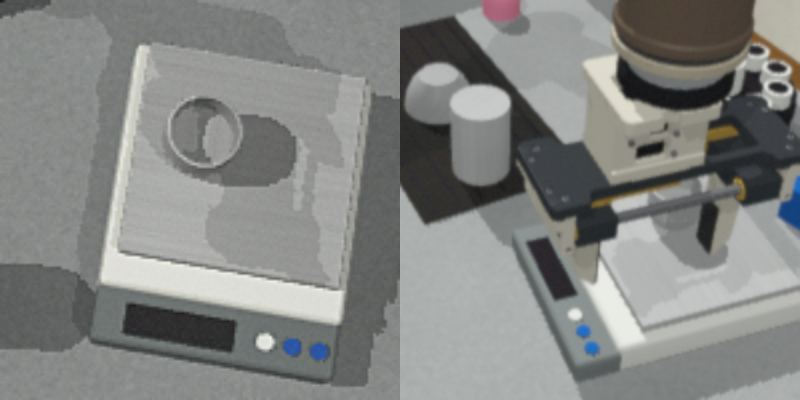

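The cup stands mouth-up on the pan, with its rim ring at about (205,132) in the left crop. I'll check position and stillness before handing in.

```bash
python3 -m creep '[[0,0,0,0,1],[0,0,0,0,1],[0,0,0,0,1],[0,0,0,0,1],[0,0,0,0,1],[0,0,0,0,1]]'
python3 - <<'E'
from h import *
a=np.load("end.npy",allow_pickle=True).item()["pixels"].astype(int);im=vision.get_image("top");b=im["pixels"].astype(int)
print("diff",abs(a-b)[160:220,370:425].mean())
r=world(im,320+205/2.667,140+132/2.667,.103); d=r[:2]-[.578,-.204]
print(r,"pan frame",d@[.985,-.174],d@[.174,.985])
for n,(u0,u1,v0,v1) in dict(bowl=(190,250,220,275),beaker=(260,310,222,275)).items():
    w=np.array([world(im,u,v) for u in range(u0,u1) for v in range(v0,v1) if im["z_map"][v,u]>0]);q=w[w[:,2]>np.percentile(w[:,2],99)-.007];print(n,q.mean(0).round(4))
E
```

```text
clock: 21.22
position: [0.4031, -0.3479, 0.2455]
ee_rot: [-2.405, -2.021, -0.0]
force: [0.7, 0.1, 0.3]
width: 1.0
gripper_force: 0.0
diff 2.782121212121212
[ 0.58949097 -0.16541773  0.103     ] pan frame 0.004605286829317145 0.040002965421577566
bowl [0.4883 0.214  0.0515]
beaker [0.4755 0.0675 0.1038]
```

```bash
python3 -c "
from cell import sign_off
print(sign_off())"
```

```text
the job is handed in; nothing more can be done
None
```

The steel cup stands mouth-up and still on the scale pan, about 40 mm from its centre and fully on it; the beaker and bowl are where they were, and the job was handed in at about 21 s on the robot's clock.

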